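# Refit the dial knob on the cup warmer and hold it in

### The arm

A 7-joint arm with a two-finger parallel gripper is mounted at the origin on a cart in front of the work surface, level with it; the furniture and walls round the work are solid. World frame = base frame: x ahead of the robot, y to its left, z up, the work surface at z = 0. Lengths are in m, angles in rad, forces in N, time in s.
With the tool pointing down it reaches from about 0.4 to 0.85 m from the base axis. Payload 4.4 kg.
Tool frame: the origin (TCP) lies at the very end of the fingers, on their centre line; the grasp point (between the pads) lies 19 mm behind it; z points along the fingers, y is the line along which they close (so a half turn about z gives the same grasp; the last joint's range is limited). The gripper opens to 94 mm and grips with 3 to 60 N. Pads are 16 mm wide; open, the fingers measure 119 mm over their backs; the gripper's body (75 mm by 177 mm) begins 78 mm behind the grasp point.
Start: joints at [1.279, 0.628, 0.038, 1.517, -0.027, 0.996, -0.02], TCP at [0.146, -0.634, 0.205] pointing down, gripper open.
Joint ranges: [-3.06, 3.06], [-0.37, 2.12], [-1.25, 1.32], [0.18, 2.47], [-1.1, 4.24], [0.23, 1.98], [-2.94, 2.94]. Speed limits (rad/s): [2.57, 2.57, 3.14, 3.14, 3.14, 3.14, 3.14].

### API

Orientations are given as a 3x3 rotation matrix whose columns are the frame's x, y, z axes.
In Python, from station import env, eyes gives the robot as it stands.
- The arm moves only by the tool apply_moves, never from a script. Its arguments are lists of equal length, an entry for each row: "claw": the opening, from -1 (shut) to 1 (fully open); "delta_pos": the shift along the tool's x, y, z in normalised numbers (1 is 800 mm), a list of three; "twist": the turn, a rotation vector about the tool's x, y, z in a scale on which 1.0 is 2 rad, a list of three. In form: {"claw": [claw, ...], "delta_pos": [[tx, ty, tz], ...], "twist": [[wx, wy, wz], ...]}. A call has 1 to 12 rows; each row is the pose to reach, as a shift and turn from the pose commanded when the call began, along the tool's axes at that moment; what a row does not reach only later rows make up. A row lasts 1/10 s, in which the tool goes at most 50 mm and 8.59 degrees, less where a joint would pass 70% of its speed; a pose out of reach is approached as far as the arm can. No shift or turn number may pass 1 either way. A call with a gripper value outside its range is refused whole. The fingers move at their own pace and stop on an object; "newtons" is the grip in N (left out, the last holds). Time passes only in rows, so rows that repeat a pose let the fingers close. It gives the time, the measured TCP pose, the force, the opening and the grip force at its end, in the units of the state.
- env.get_state(): the state, without advancing time (a new reading comes with each control period).
- eyes.read_camera(name): name is "side" or "top" or "wrist"; returns the picture (420x560x3 uint8, red, green, blue); there is no depth.
- eyes.camera_model(name): a dict with "camera_matrix" (3x3 intrinsics, pixels), "world_to_cam" (4x4, takes a point from world to camera coordinates); the wrist camera has in their place "mount" (4x4, takes a point from camera to tool coordinates, whose origin is the TCP and whose axes are the flange's). Camera axes: x right, y down, z forward; pixel columns grow to the right and rows downward; lengths in m; the calibration is good to about 2 mm. A picture is of the moment at which its call begins: read the wrist's pose just before it. camera_model takes no time and is no camera call.
- env.job_done(): hands the job in; it is judged then, once.
The state is a dict: "t": time; "qpos": joint angles; "joint_velocities": joint speeds; "joint_torque": joint torques, N m; "ee_pos": TCP position; "tcp_rot": TCP orientation; "force": force on the tool from outside, world axes, zero at the start; "wrist_torque": the same for the moment, N m; "finger_gap": opening from 0.0 (shut) to 1.0 (fully open); "grasp_force": force on a finger pad.
Only numpy, scipy, OpenCV 4.12 (cv2) and the standard library are available. Lean on these libraries where they do the work, as an engineer would, in place of code of your own. Each camera call takes 0.05 s, during which the arm holds its last target. There are 200 camera calls.

### The job

The cup warmer on the counter has tripped and its dial knob is off. First press the red reset plunger on its deck right down to its stop and let it spring back up; then pick up the black knob, turn it so that the flat in its bore matches the flat of the brass shaft, push it fully home on the shaft, and go on pressing so that knob and shaft are held in at the bottom of their spring travel: the program finishes while still holding the knob pressed in. Leave the purple cup on the warmer, the red-lidded jar and the deli tub where they stand.

Things in the scene. Friction and masses are not known exactly. Their poses are not given: they have to be found in the camera images.
- warmer: Cup warmer, a low box fixed to the counter, 174 (x) x 254 (y) x 55 mm high, aluminium deck; front to its -x. Origin: centre of its underside. On the deck, in its axes: round black warming plate, radius 60, 4 mm thick, at x 0, y +50 mm; red plunger at x -50, y -75 mm; dial shaft at x +30, y -75 mm in a black bezel, radius 37, 3 mm thick.
- plunger_top (a point): Centre of the top of the red reset plunger: a mushroom head of radius 12 mm, its top 22 mm above the deck, on a stem in a steel collar. It is pressed straight down; moves with the plunger.
- plunger (a joint): Reset plunger: 0 = up, 0.008 m = down at its stop. Its spring pushes back with about 3.6 N at once and 6 N at the stop, and lifts it again when let go.
- shaft_tip (a point): Centre of the top of the brass dial shaft: upright, 14 mm diameter with one flat 3.5 mm from its axis (a D), 26 mm above the deck, top 3 mm tapered by about 2 mm all round. z up; the flat faces this frame's -x. Moves and turns with the shaft, which stays at its angle (stiff, 0.2 N m), within 0.5 rad of the flat facing the warmer's front.
- shaft (a joint): How far the shaft is pushed in, straight down: 0 = out, 0.004 m = stop. Its spring takes about 4.8 N to start and 7.2 N at the stop.
- knob: Black dial knob, loose, standing on the counter, bore underneath; about 70 g, 40 mm high. Origin: centre of its underside, z up. Round skirt of diameter 52 mm, 0 to 20 mm high; on it a bar grip 46 mm long (x), 14 mm wide (y), 20 to 40 mm high, to be gripped across its width. A white pointer line on the bar runs to its -x end; the bore's flat is on that side.
- knob_bore_end (a point): Centre of the closed end of the knob's bore, 16 mm above its underside. The bore is a D of 15.6 mm diameter, its flat 4.3 mm from the axis on the knob's -x side, under the pointer; same axes as the knob. Fully home, this point meets the shaft's tip and the knob's underside is 10 mm above the deck (6 mm with the shaft pressed in).
- knob_pointer (a point): Outer end of the knob's white pointer: 22 mm along the knob's -x, 40 mm above its underside.
- case_corner (a point): Top front left corner of the fixed glass display case (solid, closed in front): its front is an upright face at this x, it runs from here to -y past the robot's reach and away to +x, from the counter up to this height (478 mm). Keep arm and wrist out of it, also when swinging round from the start pose.
- purple_cup: Small purple cup, 65 x 94 x 52 mm, standing on the warming plate; not to be disturbed. Origin: centre of its underside, handle to its -y.
- small_jar: Glass jar with red lid, 65 x 69 x 86 mm, on the counter right of the warmer; not to be disturbed. Origin: centre of its underside.
- deli_tub: Clear square food tub, 101 x 101 x 51 mm, on the counter far right; not to be disturbed. Origin: centre of its underside.
Mind the look-alikes: they are no part of the job. Of the things that look like the knob, take the one that is farthest to the robot's right at the start.

How it is judged:
By the outcome, as a careful person would: the job done as asked, in the order asked, and still so for the second after the job is handed in, while the arm keeps its last pose, push and grip.
It also fails if it takes over 54 s, if anything falls off the work surface, if the arm or the gripper's body presses on something with over 40 N, if the wrist force passes 120 N, or if a joint passes its speed limit or range.

## Working session

There is one attempt and no reset: what is moved stays moved. The work goes in short steps, Python scripts to look and compute and a tool call to move; the robot and the scene stay as the last step left them, time stands still between calls to the robot, and variables do not carry over. Pictures are saved under pics/ and viewed, at most 10 in all, crops included, and the job is handed in when it is done.

Besides the shell and the picture viewer there is one more tool, called as name(argument=value, ...), one argument or row to a line, values as JSON. apply_moves: Moves the arm, as the interface text tells. Its arguments: {"type":"object","properties":{"claw":{"type":"array","items":{"type":"number"}},"delta_pos":{"type":"array","items":{"type":"array","items":{"type":"number"}}},"twist":{"type":"array","items":{"type":"array","items":{"type":"number"}}},"newtons":{"type":"number"}},"required":["claw","delta_pos","twist"]}

```bash
mkdir -p pics; ls
cat > h.py <<'E'
import numpy as np, cv2, json
from station import env, eyes
def snap(n,f):
    s=env.get_state(); im=eyes.read_camera(n); cv2.imwrite('pics/'+f,im[:,:,::-1])
    np.savez('pics/'+f+'.npz',im=im,p=s['ee_pos'],R=s['tcp_rot']); return im
def cam(n,p=None,R=None):
    m=eyes.camera_model(n); K=np.array(m['camera_matrix'])
    if n=='wrist':
        T=np.eye(4);T[:3,:3]=R;T[:3,3]=p; C=T@np.array(m['mount'])
    else: C=np.linalg.inv(np.array(m['world_to_cam']))
    return K,C
def ray(n,uv,p=None,R=None):
    K,C=cam(n,p,R); d=C[:3,:3]@np.linalg.solve(K,[uv[0],uv[1],1.]); return C[:3,3],d/np.linalg.norm(d)
def plane(n,uv,z,p=None,R=None):
    o,d=ray(n,uv,p,R); return o+d*(z-o[2])/d[2]
def proj(n,P,p=None,R=None):
    K,C=cam(n,p,R); q=K@(np.linalg.inv(C)@np.append(P,1))[:3]; return q[:2]/q[2]
def tri(*rs):
    A=np.zeros((3,3));b=np.zeros(3)
    for o,d in rs: M=np.eye(3)-np.outer(d,d);A+=M;b+=M@o
    P=np.linalg.solve(A,b); return P,[np.linalg.norm((np.eye(3)-np.outer(d,d))@(P-o)) for o,d in rs]
E
python3 - <<'E'
from h import *
a=snap('top','top1.png');b=snap('side','side1.png')
s=env.get_state();print(s['t'],s['ee_pos'],np.round(s['tcp_rot'],3),s['finger_gap'])
for n in('top','side'):
    K,C=cam(n);print(n,K[0,0],np.round(C,3))
print(eyes.camera_model('wrist'))
E
```

```text
pics
0.1 [ 0.14542276 -0.6329271   0.20467288] [[ 0.975  0.224 -0.   ]
 [ 0.224 -0.975  0.002]
 [-0.    -0.002 -1.   ]] 0.9970903846494962
top 465.3937095096563 [[ 0.017 -0.998  0.064  0.519]
 [-1.    -0.018 -0.01   0.006]
 [ 0.011 -0.064 -0.998  1.747]
 [ 0.     0.     0.     1.   ]]
side 531.8071174661801 [[ 0.958 -0.19   0.213  0.287]
 [-0.285 -0.633  0.72  -1.081]
 [-0.002 -0.751 -0.661  1.282]
 [ 0.     0.     0.     1.   ]]
{'camera_matrix': array([[324.601634  ,   0.        , 278.1548771 ],
       [  0.        , 324.601634  , 205.97556128],
       [  0.        ,   0.        ,   1.        ]]), 'mount': array([[-4.33894434e-04, -9.57415800e-01, -2.88712309e-01,
         8.44447178e-02],
       [ 9.99999843e-01, -5.18047440e-04,  2.15066822e-04,
         5.73722233e-04],
       [-3.55475047e-04, -2.88712170e-01,  9.57415874e-01,
        -1.79217342e-01],
       [ 0.00000000e+00,  0.00000000e+00,  0.00000000e+00,
         1.00000000e+00]])}
```

View pics/top1.png

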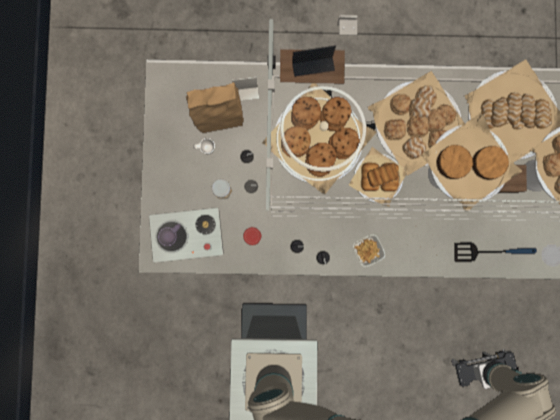

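View pics/side1.png

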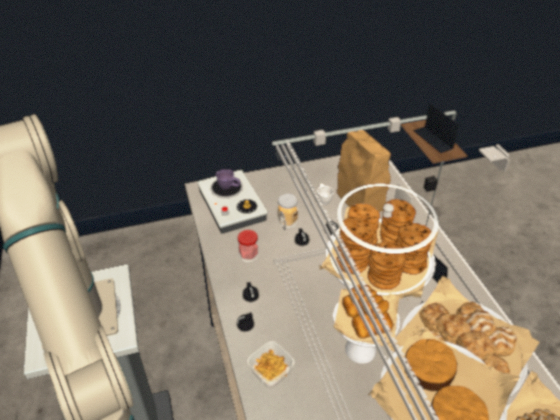

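Top view candidates for the knob are (247,156), (251,186), (297,246) and (322,257). The last is farthest right, so it's my choice; in the side view it is at (246,320). The warmer is at (185,235) with its plunger at (207,247) and its shaft at (205,224).

Run:
```python
from h import *
t=np.load('pics/top1.png.npz')['im'];s=np.load('pics/side1.png.npz')['im']
for n,uv in dict(knob=(322,257),k2=(297,246),plung=(207,247),shaft=(205,224),jar=(252,236),tub=(369,250)).items():
    print(n,plane('top',uv,.04).round(3))
print('knob tri',tri(ray('top',(322,257)),ray('side',(246,320))))
print('plunger',tri(ray('top',(207,246.5)),ray('side',(225,211))))
print('shaft',tri(ray('top',(205,223.5)),ray('side',(247,203))))
print('case',plane('top',(270,208),.478),plane('top',(270,208),.0))
a=cv2.resize(t[195:280,140:340],None,fx=4,fy=4,interpolation=cv2.INTER_CUBIC)
b=cv2.resize(s[165:340,190:290],None,fx=3,fy=3,interpolation=cv2.INTER_CUBIC)
b=cv2.resize(b,(int(300*340/525)*1,340))
cv2.imwrite('pics/crop1.png',np.vstack([a])[:,:,::-1])
```

```text
knob [ 0.458 -0.17   0.04 ]
k2 [ 0.497 -0.078  0.04 ]
plung [0.488 0.251 0.04 ]
shaft [0.572 0.261 0.04 ]
jar [0.531 0.088 0.04 ]
tub [ 0.487 -0.342  0.04 ]
knob tri (array([ 0.4586935 , -0.17245533,  0.01416097]), [np.float64(0.0012811430656955204), np.float64(0.0012811430656955983)])
plunger (array([0.49162398, 0.24764171, 0.061637  ]), [np.float64(0.0017044356549733985), np.float64(0.0017044356549733401)])
shaft (array([0.57263888, 0.25610803, 0.07014431]), [np.float64(0.00020714356491274136), np.float64(0.00020714356491281902)])
case [0.60478177 0.01928443 0.478     ] [0.63719857 0.02416042 0.        ]
```

View pics/crop1.png

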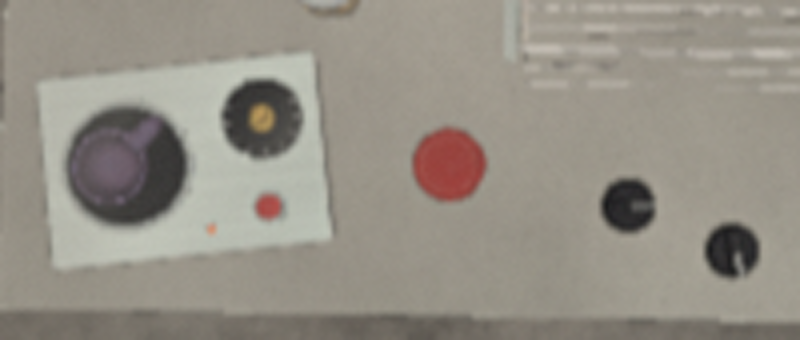

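The crop confirms the choice: the far-right black knob is at crop (732,250), with its white pointer toward (740,268), i.e. world −x. Next I move above it to measure from two wrist positions.

The rows are not in the units I measure in: shifts go in shares of 800 mm and turns go in shares of 2 rad. I convert before sending: 390 mm / 800 = 0.4875, -380 mm / 800 = -0.475.

apply_moves(
  claw=[1, 1, 1, 1, 1, 1, 1, 1, 1, 1, 1, 1],
  delta_pos=[
    [0.025, -0.025, 0],
    [0.0625, -0.0625, 0],
    [0.1063, -0.1038, 0],
    [0.15, -0.1463, 0],
    [0.1938, -0.1888, 0],
    [0.2375, -0.2313, 0],
    [0.2813, -0.2738, 0],
    [0.325, -0.3175, 0],
    [0.3688, -0.36, 0],
    [0.4125, -0.4025, 0],
    [0.4563, -0.445, 0],
    [0.4875, -0.475, 0],
  ],
  twist=[
    [0, 0, 0],
    [0, 0, 0],
    [0, 0, 0],
    [0, 0, 0],
    [0, 0, 0],
    [0, 0, 0],
    [0, 0, 0],
    [0, 0, 0],
    [0, 0, 0],
    [0, 0, 0],
    [0, 0, 0],
    [0, 0, 0],
  ],
)

```text
t: 1.3
ee_pos: [0.442, -0.1725, 0.2054]
tcp_rot: [[0.974, 0.227, 0.0], [0.227, -0.974, 0.001], [0.001, -0.001, -1.0]]
force: [0.9, -0.7, 0.4]
finger_gap: 1.001
grasp_force: 0.0
```

apply_moves(
  claw=[1, 1, 1],
  delta_pos=[
    [0, 0, 0],
    [0, 0, 0],
    [0, 0, 0],
  ],
  twist=[
    [0, 0, 0],
    [0, 0, 0],
    [0, 0, 0],
  ],
)

```text
t: 1.6
ee_pos: [0.4396, -0.177, 0.2053]
tcp_rot: [[0.975, 0.222, -0.001], [0.222, -0.975, -0.0], [-0.001, 0.0, -1.0]]
force: [-0.7, -0.8, 0.3]
finger_gap: 1.0
grasp_force: 0.0
```

Run:
```python
from h import *
snap('wrist','w1.png')
s=env.get_state();print(s['t'],s['ee_pos'],np.round(s['tcp_rot'],3),s['qpos'],s['force'])
```

```text
1.65 [ 0.43960772 -0.17722558  0.20534157] [[ 0.975  0.221 -0.001]
 [ 0.221 -0.975 -0.   ]
 [-0.001  0.    -1.   ]] [ 0.33415109  0.37998671 -0.01450787  1.99136223  0.00869748  0.77093479
 -1.03320612] [-0.67885377 -0.79292184  0.37499209]
```

View pics/w1.png

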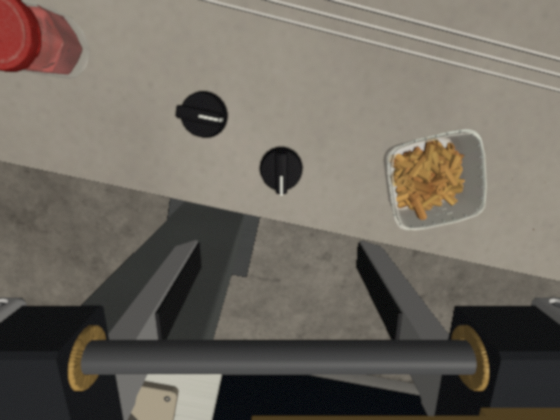

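The wrist view shows my knob at (281,168), its pointer down to (281,193). Neighbouring look-alike is at (203,114), jar at (30,40), tub at (437,180). Now over the warmer.

In the tool's units: -410 mm / 800 = -0.5125, -395 mm / 800 = -0.4938.

apply_moves(
  claw=[1, 1, 1, 1, 1, 1, 1, 1, 1, 1, 1, 1],
  delta_pos=[
    [0.0063, -0.025, 0],
    [0.0188, -0.0625, 0],
    [0.0313, -0.1125, 0],
    [0.045, -0.1625, 0],
    [0.06, -0.2125, 0],
    [0.075, -0.2625, 0],
    [0.09, -0.3125, 0],
    [0.105, -0.3625, 0],
    [0.12, -0.4125, 0],
    [0.135, -0.4625, 0],
    [0.1475, -0.4938, 0],
    [0.155, -0.5125, 0],
  ],
  twist=[
    [0, 0, 0],
    [0, 0, 0],
    [0, 0, 0],
    [0, 0, 0],
    [0, 0, 0],
    [0, 0, 0],
    [0, 0, 0],
    [0, 0, 0],
    [0, 0, 0],
    [0, 0, 0],
    [0, 0, 0],
    [0, 0, 0],
  ],
)

```text
t: 2.85
ee_pos: [0.47, 0.2528, 0.2054]
tcp_rot: [[0.975, 0.224, 0.0], [0.224, -0.975, 0.0], [0.0, -0.0, -1.0]]
force: [-0.2, -0.4, -0.6]
finger_gap: 1.003
grasp_force: 0.0
```

apply_moves(
  claw=[0, -1, -1],
  delta_pos=[
    [0, 0, 0],
    [0, 0, 0],
    [0, 0, 0],
  ],
  twist=[
    [0, 0, 0],
    [0, 0, 0],
    [0, 0, 0],
  ],
)

```text
t: 3.15
ee_pos: [0.4699, 0.2489, 0.2054]
tcp_rot: [[0.975, 0.221, -0.0], [0.221, -0.975, -0.001], [-0.001, 0.001, -1.0]]
force: [0.4, -1.1, 0.2]
finger_gap: 0.783
grasp_force: 0.0
```

Run:
```python
from h import *
snap('wrist','w2.png')
s=env.get_state();print(s['t'],s['ee_pos'],s['qpos'])
```

```text
3.2 [0.46989733 0.24917879 0.20551977] [-0.48398483  0.46001375 -0.08236919  1.8445041   0.05031267  0.83983572
 -1.93955099]
```

View pics/w2.png

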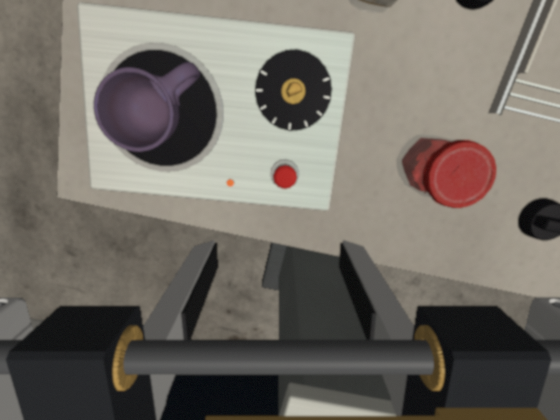

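Wrist view: brass shaft top at (293,91) in its bezel, plunger at (285,177), cup at (140,110). Second place for parallax, with fingers closing.

In the tool's units: 80 mm / 800 = 0.1, 70 mm / 800 = 0.0875.

apply_moves(
  claw=[-1, -1, -1, -1, -1, -1, -1, -1],
  delta_pos=[
    [0.025, -0.0063, 0],
    [0.0563, -0.0188, 0],
    [0.0875, -0.025, 0],
    [0.1, -0.025, 0],
    [0.1, -0.025, 0],
    [0.1, -0.025, 0],
    [0.1, -0.025, 0],
    [0.1, -0.025, 0],
  ],
  twist=[
    [0, 0, 0],
    [0, 0, 0],
    [0, 0, 0],
    [0, 0, 0],
    [0, 0, 0],
    [0, 0, 0],
    [0, 0, 0],
    [0, 0, 0],
  ],
)

```text
t: 4.0
ee_pos: [0.5424, 0.2885, 0.2057]
tcp_rot: [[0.975, 0.224, -0.0], [0.224, -0.975, -0.0], [-0.0, 0.0, -1.0]]
force: [0.8, 1.1, 0.1]
finger_gap: 0.055
grasp_force: 0.0
```

```bash
cat > seg.py <<'E'
from h import *
def blobs(im,kind,lo=20,hi=5000):
    hsv=cv2.cvtColor(im,cv2.COLOR_RGB2HSV);h,s,v=[hsv[...,i].astype(int) for i in range(3)]
    m={'red':((h<6)|(h>172))&(s>140)&(v>90),'brass':(h>12)&(h<28)&(s>95)&(v>100),'dark':v<50}[kind].astype(np.uint8)
    m[300:]=0
    n,l,st,c=cv2.connectedComponentsWithStats(m)
    return [(c[i].round(1).tolist(),st[i,4].item(),st[i,:4].tolist()) for i in range(1,n) if lo<st[i,4]<hi]
E
python3 - <<'E'
from seg import *
snap('wrist','w3.png'); s=env.get_state(); print(s['t'],s['ee_pos'],s['finger_gap'])
for f in('w2','w3'):
    z=np.load(f'pics/{f}.png.npz')
    for k in('red','brass','dark'): print(f,k,blobs(z['im'],k,100))
def up(f,x,y,r): 
    return cv2.resize(np.load(f)['im'][y-r:y+r,x-r:x+r],(390,390),interpolation=cv2.INTER_CUBIC)
z=np.load('pics/w3.png.npz'); p=proj('wrist',[.5726,.2561,.081],z['p'],z['R']).astype(int); print(p)
cv2.imwrite('pics/crop2.png',np.hstack([up('pics/w2.png.npz',293,91,30),up('pics/w3.png.npz',p[0],p[1],30)])[:,:,::-1])
E
```

```text
4.05 [0.54258086 0.28864846 0.20576524] 0.021953766433963445
w2 red [([460.9, 174.0], 2872, [429, 141, 66, 66]), ([422.0, 169.2], 202, [413, 143, 33, 47]), ([284.5, 176.3], 381, [274, 166, 22, 22])]
w2 brass [([292.9, 90.6], 490, [281, 78, 25, 26])]
w2 dark [([473.2, 3.0], 207, [457, 0, 35, 9]), ([153.7, 61.8], 989, [118, 51, 68, 25]), ([292.8, 88.0], 3548, [257, 51, 73, 78]), ([186.9, 127.0], 3170, [131, 74, 85, 91]), ([540.7, 218.8], 1352, [519, 199, 41, 40]), ([205.4, 276.8], 672, [189, 244, 29, 56]), ([350.4, 277.2], 801, [338, 244, 32, 56]), ([286.8, 271.4], 301, [280, 248, 15, 46])]
w3 red [([470.6, 252.3], 2376, [440, 224, 62, 57]), ([309.2, 249.9], 173, [301, 242, 15, 19])]
w3 brass [([386.5, 60.0], 408, [379, 30, 24, 56]), ([314.6, 173.8], 340, [304, 163, 22, 22])]
w3 dark [([490.6, 64.5], 2141, [462, 40, 68, 50]), ([1.1, 202.5], 670, [0, 45, 5, 252]), ([201.8, 178.5], 3774, [140, 139, 102, 99]), ([314.0, 170.9], 2852, [280, 139, 69, 67]), ([184.8, 223.9], 352, [166, 206, 37, 28]), ([285.5, 278.4], 118, [284, 245, 4, 55]), ([271.0, 278.4], 134, [269, 249, 5, 51]), ([542.9, 277.7], 1165, [523, 259, 37, 38])]
[317 176]
```

View pics/crop2.png

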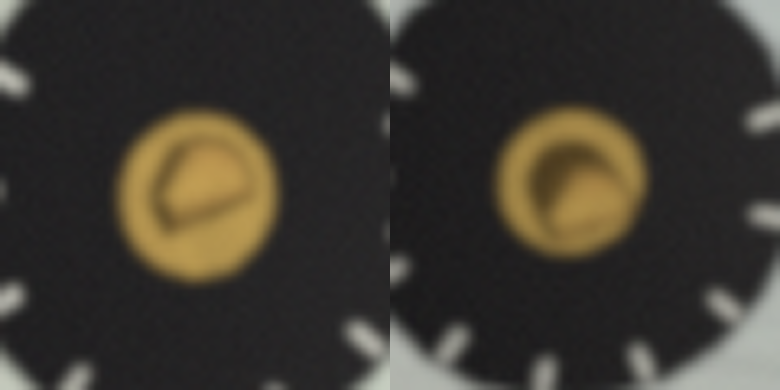

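The enlarged crops show the shaft's D tip inside a brass collar. The tip is at about w2 (295.0,88.7) and w3 (317.6,178.8), its flat facing down-right, edge slope about −20°.

Run:
```python
from seg import *
a=np.load('pics/w2.png.npz');b=np.load('pics/w3.png.npz')
A=(a['p'],a['R']);B=(b['p'],b['R'])
print('tip',tri(ray('wrist',(295,88.7),*A),ray('wrist',(317.6,178.8),*B)))
print('ring',tri(ray('wrist',(292.9,90.6),*A),ray('wrist',(314.6,173.8),*B)))
for z in(.077,.081): print(plane('wrist',(295,88.7),z,*A),plane('wrist',(317.6,178.8),z,*B))
print('ring@.058',plane('wrist',(292.9,90.6),.058,*A),plane('wrist',(314.6,173.8),.058,*B))
print('plunger tri',tri(ray('wrist',(284.5,176.3),*A),ray('wrist',(309.2,250.5),*B),ray('side',(225,211))),plane('wrist',(284.5,176.3),.075,*A))
for nm,c in dict(top=np.load('pics/top1.png.npz')['im'],side=np.load('pics/side1.png.npz')['im']).items():
    print(nm,[x for k in('red','brass') for x in blobs(c,k,5,200)])
# knob in w1
c=np.load('pics/w1.png.npz');C=(c['p'],c['R'])
print(blobs(c['im'],'dark',300,3000))
print('yaw',plane('wrist',(281,193),.04,*C)-plane('wrist',(281,170),.04,*C),plane('wrist',(281,169),.03,*C))
```

```text
tip (array([0.57119086, 0.25619379, 0.08576102]), [np.float64(0.0002127661159036359), np.float64(0.00021276611590377825)])
ring (array([0.57084672, 0.25651541, 0.06064119]), [np.float64(8.902032480006537e-05), np.float64(8.902032480005042e-05)])
[0.57184529 0.25567657 0.077     ] [0.56951754 0.2549042  0.077     ]
[0.57159295 0.25582718 0.081     ] [0.57023656 0.25557933 0.081     ]
ring@.058 [0.57095335 0.25650652 0.058     ] [0.57044905 0.25602593 0.058     ]
plunger tri (array([0.49107064, 0.24360159, 0.06637985]), [np.float64(0.0026837839330266294), np.float64(0.001991251774921518), np.float64(0.0018489321949917885)]) [0.49196083 0.24673672 0.075     ]
top [([252.1, 236.0], 195, [244, 228, 17, 17]), ([206.6, 246.1], 10, [205, 245, 4, 3]), ([286.0, 59.3], 162, [281, 50, 13, 20]), ([338.4, 57.0], 91, [333, 51, 11, 14]), ([429.9, 94.3], 29, [426, 90, 9, 10]), ([514.0, 94.1], 22, [508, 93, 12, 4]), ([433.5, 100.6], 40, [431, 95, 6, 12]), ([528.6, 96.2], 20, [524, 95, 9, 4]), ([503.5, 97.7], 12, [500, 97, 8, 3]), ([515.4, 99.4], 31, [509, 98, 13, 4]), ([427.2, 104.4], 16, [426, 101, 4
[... 834 characters left out ...]
84.8], 6, [555, 183, 2, 4]), ([514.2, 187.7], 82, [502, 185, 24, 6]), ([558.7, 188.0], 6, [558, 186, 2, 5]), ([205.0, 224.0], 31, [203, 221, 5, 7])]
side [([224.2, 208.7], 16, [222, 207, 5, 4]), ([246.4, 204.2], 52, [243, 200, 8, 9]), ([352.6, 274.0], 158, [336, 242, 32, 58]), ([339.6, 263.5], 63, [333, 250, 15, 28]), ([328.8, 266.6], 105, [321, 257, 19, 20]), ([355.1, 293.6], 44, [352, 288, 8, 12]), ([345.0, 295.2], 89, [340, 290, 12, 10])]
[([202.1, 113.5], 1516, [177, 92, 50, 45]), ([280.6, 167.4], 1287, [260, 148, 42, 45]), ([187.9, 277.1], 1089, [164, 242, 41, 58]), ([371.5, 277.1], 881, [357, 244, 37, 56])]
yaw [-0.02482038 -0.00570688  0.        ] [ 0.45994678 -0.17631033  0.03      ]
```

In the tool's units: 117 mm / 800 = 0.1463, 105 mm / 800 = 0.1313.

apply_moves(
  claw=[-1, -1, -1, -1, -1, -1, -1, -1],
  delta_pos=[
    [-0.0313, 0.015, 0.0125],
    [-0.0625, 0.0313, 0.05],
    [-0.0725, 0.0363, 0.0938],
    [-0.0725, 0.0363, 0.1313],
    [-0.0725, 0.0363, 0.1463],
    [-0.0725, 0.0363, 0.1463],
    [-0.0725, 0.0363, 0.1463],
    [-0.0725, 0.0363, 0.1463],
  ],
  twist=[
    [0, 0, 0],
    [0, 0, 0],
    [0, 0, 0],
    [0, 0, 0],
    [0, 0, 0],
    [0, 0, 0],
    [0, 0, 0],
    [0, 0, 0],
  ],
)

```text
t: 4.85
ee_pos: [0.4943, 0.2485, 0.0899]
tcp_rot: [[0.975, 0.224, 0.003], [0.224, -0.975, 0.001], [0.003, -0.001, -1.0]]
force: [-0.4, -0.6, -0.2]
finger_gap: 0.004
grasp_force: 0.0
```

Run:
```python
from seg import *
im=snap('wrist','w4.png'); s=env.get_state(); print(s['t'],s['ee_pos'],s['force'])
cv2.imwrite('pics/crop4.png',im[:,:,::-1])
print(blobs(im,'red',50),blobs(im,'brass',50))
print(proj('wrist',s['ee_pos'],s['ee_pos'],s['tcp_rot']))
```

```text
4.9 [0.49421281 0.24836941 0.08988238] [ 0.20196389 -0.52854381  0.61364523]
[([532.6, 252.6], 4227, [497, 203, 63, 94]), ([476.5, 215.9], 92, [470, 210, 14, 17]), ([279.5, 237.6], 217, [264, 232, 31, 12]), ([472.1, 243.9], 213, [462, 232, 22, 26])] [([292.1, 121.7], 1017, [275, 104, 35, 37])]
[277.16129055 254.18940039]
```

View pics/crop4.png

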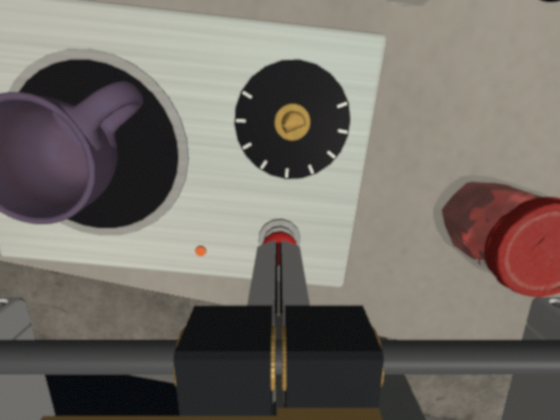

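Fingertips are over the plunger: red rim at (280,238), fingertip at (277,254). The shaft is at (292,122). Press.

In the tool's units: 23 mm / 800 = 0.0288, 22 mm / 800 = 0.0275.

apply_moves(
  claw=[-1, -1, -1, -1, -1, -1, -1, -1],
  delta_pos=[
    [0, 0, 0.0075],
    [0, 0, 0.015],
    [0, 0, 0.0188],
    [0, 0, 0.0225],
    [0, 0, 0.025],
    [0, 0, 0.0275],
    [0, 0, 0.0288],
    [0, 0, 0.0288],
  ],
  twist=[
    [0, 0, 0],
    [0, 0, 0],
    [0, 0, 0],
    [0, 0, 0],
    [0, 0, 0],
    [0, 0, 0],
    [0, 0, 0],
    [0, 0, 0],
  ],
)

```text
t: 5.7
ee_pos: [0.4938, 0.248, 0.0689]
tcp_rot: [[0.975, 0.224, 0.002], [0.224, -0.975, 0.001], [0.002, -0.0, -1.0]]
force: [-4.8, -3.4, 31.6]
finger_gap: 0.003
grasp_force: 15.9
```

Run:
```python
from seg import *
z=np.load('pics/w4.png.npz'); 
c=cv2.resize(z['im'][100:144,270:314],(600,600),interpolation=cv2.INTER_CUBIC)
cv2.imwrite('pics/crop5.png',c[:,:,::-1])
```

```text
(no output)
```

View pics/crop5.png

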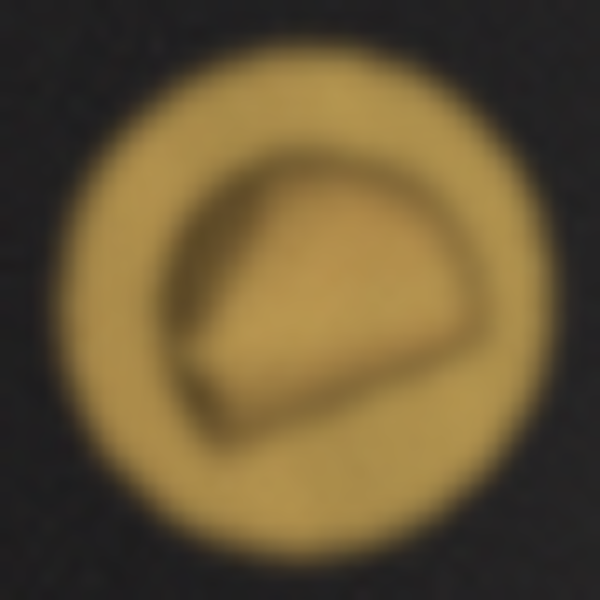

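The D is clear here: the flat's edge runs from crop (228,445) to (485,340), D body centred near (325,310). Force was 31 N at z 0.069, so the plunger reached its stop; now I release it.

In the tool's units: -135 mm / 800 = -0.1688, -100 mm / 800 = -0.125.

apply_moves(
  claw=[-1, -1, -1, -1, 0, 1, 1, 1],
  delta_pos=[
    [0, 0, -0.0063],
    [0, 0, -0.015],
    [0, 0, -0.0375],
    [0, 0, -0.075],
    [0, 0, -0.125],
    [-0.0063, 0, -0.1563],
    [-0.0125, 0, -0.1688],
    [-0.0125, 0, -0.1688],
  ],
  twist=[
    [0, 0, 0],
    [0, 0, 0],
    [0, 0, 0],
    [0, 0, 0],
    [0, 0, 0],
    [0, 0, 0],
    [0, 0, 0],
    [0, 0, 0],
  ],
)

```text
t: 6.5
ee_pos: [0.4829, 0.2454, 0.201]
tcp_rot: [[0.975, 0.224, 0.001], [0.224, -0.975, 0.0], [0.001, -0.0, -1.0]]
force: [0.2, 0.4, 0.3]
finger_gap: 0.305
grasp_force: 0.0
```

Run:
```python
from seg import *
im=snap('wrist','w6.png');s=env.get_state();W=(s['ee_pos'],s['tcp_rot'])
print(s['t'],s['ee_pos'],np.array(s['tcp_rot']).round(3).tolist())
print(blobs(im,'red',50),proj('wrist',[.492,.247,.077],*W),proj('wrist',[.492,.247,.069],*W))
def yaw(f,a,b,z=.078):
    q=np.load(f'pics/{f}.png.npz');d=plane('wrist',b,z,q['p'],q['R'])-plane('wrist',a,z,q['p'],q['R'])
    return np.degrees(np.arctan2(d[1],d[0]))+90
print('shaft yaw',yaw('w4',(286.7,132.6),(305.6,124.9)),yaw('w4',(270+240/13.64,100+415/13.64),(270+475/13.64,100+335/13.64)),
 yaw('w2',(263+172/6.5,61+225/6.5),(263+252/6.5,61+192/6.5)),yaw('w3',(287+160/6.5,146+238/6.5),(287+240/6.5,146+212/6.5)))
q=np.load('pics/w4.png.npz')
for z in(.058,.081): print(plane('wrist',(270+325/13.64,100+310/13.64),z,q['p'],q['R']))
print('ring',plane('wrist',(292.1,121.7),.059,q['p'],q['R']))
c=np.load('pics/w1.png.npz');R=c['R'];print('R1',R.round(3).tolist())
# white pointer
h=cv2.cvtColor(c['im'],cv2.COLOR_RGB2HSV)[140:200,255:308]
m=((h[...,2]>135)&(h[...,1]<40)).astype(np.uint8)
n,l,st,ce=cv2.connectedComponentsWithStats(m)
print(st.tolist(),(ce+[255,140]).round(1).tolist())
for i in range(1,n):
    if 10<st[i,4]<200 and st[i,3]<40:
        pts=np.argwhere(l==i)[:,::-1].astype(float)+[255,140]
        W=np.array([plane('wrist',p,.04,c['p'],c['R']) for p in pts]);u,sv,v=np.linalg.svd(W-W.mean(0))
        print('pointer',W.mean(0),v[0],len(pts),W.min(0),W.max(0))
```

```text
6.55 [0.48265457 0.24507706 0.19987553] [[0.975, 0.224, -0.001], [0.224, -0.975, -0.001], [-0.001, 0.0, -1.0]]
[([454.9, 188.4], 2845, [422, 155, 68, 66]), ([415.0, 183.3], 186, [408, 169, 18, 33]), ([278.5, 189.5], 376, [268, 179, 22, 22])] [277.66309157 189.66355775] [277.66915601 187.69351457]
shaft yaw 34.6994217980164 31.346345825402153 34.15017480185401 31.45874287801626
[0.57038969 0.25516594 0.058     ]
[0.57102778 0.25640609 0.081     ]
ring [0.57078228 0.2564244  0.059     ]
R1 [[0.975, 0.222, -0.001], [0.222, -0.975, -0.0], [-0.001, 0.0, -1.0]]
[[3, 5, 46, 50, 1652], [0, 0, 53, 60, 1528]] [[280.7, 168.1], [281.3, 171.0]]
```

In the tool's units: 403 mm / 800 = 0.5038, 395 mm / 800 = 0.4938.

apply_moves(
  claw=[1, 1, 1, 1, 1, 1, 1, 1, 1, 1, 1, 1],
  delta_pos=[
    [-0.0075, 0.025, 0],
    [-0.02, 0.0688, 0],
    [-0.035, 0.1188, 0],
    [-0.05, 0.1688, 0],
    [-0.065, 0.2188, 0],
    [-0.08, 0.2688, 0],
    [-0.095, 0.3188, 0],
    [-0.11, 0.3688, 0.0125],
    [-0.125, 0.4188, 0.0375],
    [-0.14, 0.4625, 0.0625],
    [-0.1488, 0.4938, 0.075],
    [-0.1513, 0.5038, 0.075],
  ],
  twist=[
    [0, 0, 0],
    [0, 0, 0],
    [0, 0, 0],
    [0, 0, 0],
    [0, 0, 0],
    [0, 0, 0],
    [0, 0, 0],
    [0, 0, 0],
    [0, 0, 0],
    [0, 0, 0],
    [0, 0, 0],
    [0, 0, 0],
  ],
)

```text
t: 7.75
ee_pos: [0.4527, -0.177, 0.1375]
tcp_rot: [[0.976, 0.219, -0.006], [0.219, -0.976, 0.001], [-0.006, -0.002, -1.0]]
force: [0.4, 0.5, 0.7]
finger_gap: 1.002
grasp_force: 0.0
```

apply_moves(
  claw=[1, 1, 1, 1],
  delta_pos=[
    [0, 0, 0],
    [0, 0, 0],
    [0, 0, 0],
    [0, 0, 0],
  ],
  twist=[
    [0, 0, 0],
    [0, 0, 0],
    [0, 0, 0],
    [0, 0, 0],
  ],
)

```text
t: 8.15
ee_pos: [0.4562, -0.173, 0.141]
tcp_rot: [[0.974, 0.226, 0.001], [0.226, -0.974, 0.0], [0.001, -0.0, -1.0]]
force: [0.5, 0.7, -0.1]
finger_gap: 1.006
grasp_force: 0.0
```

Run:
```python
from seg import *
im=snap('wrist','w7.png');s=env.get_state();W=(s['ee_pos'],s['tcp_rot'])
print(s['t'],s['ee_pos'],np.array(s['tcp_rot']).round(3).tolist())
print(blobs(im,'dark',300,6000))
p=proj('wrist',[.459,-.1745,.03],*W).astype(int);print(p)
x,y=p-35
print(x,y)
c=cv2.resize(im[y:y+70,x:x+70],(560,560),interpolation=cv2.INTER_CUBIC)
cv2.imwrite('pics/crop7.png',c[:,:,::-1])
```

```text
8.2 [ 0.45617768 -0.17326862  0.14094012] [[0.974, 0.226, 0.001], [0.226, -0.974, 0.0], [0.001, 0.0, -1.0]]
[([188.2, 133.3], 2230, [156, 107, 62, 54]), ([281.2, 196.7], 1897, [257, 172, 49, 57]), ([147.4, 261.4], 461, [129, 234, 40, 55]), ([198.2, 276.7], 2018, [164, 242, 64, 58]), ([371.5, 276.9], 887, [357, 244, 37, 56])]
[279 200]
244 165
```

View pics/crop7.png

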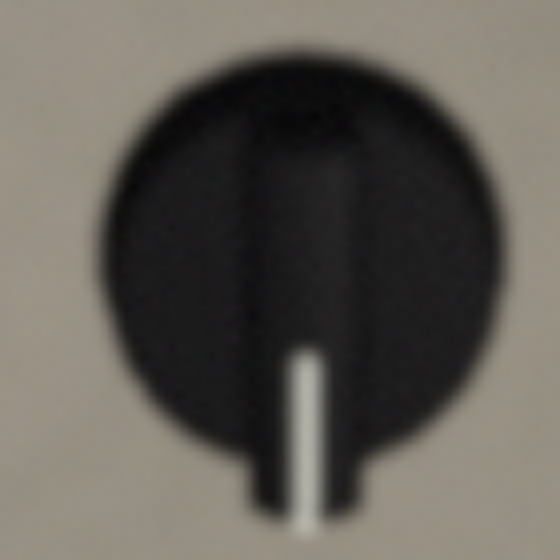

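The crop shows the knob with its pointer from (305,350) to (305,532), parallel to tool x, and bar sides at 250 and 358. The bar is already aligned with the fingers.

Run:
```python
from seg import *
q=np.load('pics/w7.png.npz');W=(q['p'],q['R']);c=np.load('pics/w1.png.npz');V=(c['p'],c['R'])
e=plane('wrist',(282.1,231.5),.04,*W);print('end',e,plane('wrist',(281.3,194.5),.04,*V),tri(ray('wrist',(282.1,231.5),*W),ray('wrist',(281.3,194.5),*V)))
d=plane('wrist',(282.1,231.5),.04,*W)-plane('wrist',(282.1,208.5),.04,*W);print(d,'yaw',np.degrees(np.arctan2(-d[1],-d[0])),'toolyaw',np.degrees(np.arctan2(W[1][1,0],W[1][0,0])))
k=e+.022*W[1][:,0]; print('knob from ptr',k)
s=plane('wrist',(281.75,196.5),.015,*W);print('skirt',s)
for n in (k,s): print('tool delta mm',(W[1].T@(n-W[0])*1e3).round(1))
```

```text
end [ 0.43327506 -0.18266829  0.04      ] [ 0.43424572 -0.182466    0.04      ] (array([ 0.43628308, -0.18188888,  0.04799643]), [np.float64(2.6588518539084887e-05), np.float64(2.658851853912184e-05)])
[-0.02163491 -0.00509757  0.        ] yaw 13.258087554293338 toolyaw 13.082558071047155
knob from ptr [ 0.45470404 -0.17768848  0.04002028]
skirt [ 0.45927975 -0.17649739  0.015     ]
tool delta mm [ -2.7   4.3 100.9]
tool delta mm [  2.    4.1 126. ]
```

In the tool's units: 118 mm / 800 = 0.1475, 117 mm / 800 = 0.1463.

apply_moves(
  claw=[1, 1, 1, 1, 1, 1, 1, 1, 1, 1],
  delta_pos=[
    [0.0013, 0.0025, 0.025],
    [0.0025, 0.005, 0.0688],
    [0.0025, 0.005, 0.1063],
    [0.0025, 0.005, 0.1288],
    [0.0025, 0.005, 0.1375],
    [0.0025, 0.005, 0.1425],
    [0.0025, 0.005, 0.1463],
    [0.0025, 0.005, 0.1475],
    [0.0025, 0.005, 0.1475],
    [0.0025, 0.005, 0.1475],
  ],
  twist=[
    [0, 0, 0],
    [0, 0, 0],
    [0, 0, 0],
    [0, 0, 0],
    [0, 0, 0],
    [0, 0, 0],
    [0, 0, 0],
    [0, 0, 0],
    [0, 0, 0],
    [0, 0, 0],
  ],
)

```text
t: 9.2
ee_pos: [0.4589, -0.1781, 0.0231]
tcp_rot: [[0.975, 0.224, 0.001], [0.224, -0.975, -0.0], [0.001, 0.001, -1.0]]
force: [0.3, 0.0, 0.1]
finger_gap: 0.997
grasp_force: 0.0
```

apply_moves(
  claw=[0.5, 0, -0.3, -0.5, -0.7, -0.85, -1, -1, -1, -1, -1, -1],
  delta_pos=[
    [0, 0, 0],
    [0, 0, 0],
    [0, 0, 0],
    [0, 0, 0],
    [0, 0, 0],
    [0, 0, 0],
    [0, 0, 0],
    [0, 0, 0],
    [0, 0, 0],
    [0, 0, 0],
    [0, 0, 0],
    [0, 0, 0],
  ],
  twist=[
    [0, 0, 0],
    [0, 0, 0],
    [0, 0, 0],
    [0, 0, 0],
    [0, 0, 0],
    [0, 0, 0],
    [0, 0, 0],
    [0, 0, 0],
    [0, 0, 0],
    [0, 0, 0],
    [0, 0, 0],
    [0, 0, 0],
  ],
  newtons=45,
)

```text
t: 10.4
ee_pos: [0.4584, -0.1778, 0.0225]
tcp_rot: [[0.975, 0.224, -0.0], [0.224, -0.975, 0.0], [-0.0, -0.0, -1.0]]
force: [0.2, 0.4, 0.9]
finger_gap: 0.145
grasp_force: 45.0
```

In the tool's units: -150 mm / 800 = -0.1875, -120 mm / 800 = -0.15.

apply_moves(
  claw=[-1, -1, -1, -1, -1, -1],
  delta_pos=[
    [0, 0, -0.0125],
    [0, 0, -0.05],
    [0, 0, -0.1],
    [0, 0, -0.15],
    [0, 0, -0.1875],
    [0, 0, -0.1875],
  ],
  twist=[
    [0, 0, 0],
    [0, 0, 0],
    [0, 0, 0],
    [0, 0, 0],
    [0, 0, 0],
    [0, 0, 0],
  ],
)

```text
t: 11.0
ee_pos: [0.4613, -0.1789, 0.177]
tcp_rot: [[0.975, 0.224, 0.009], [0.224, -0.975, -0.003], [0.008, 0.005, -1.0]]
force: [0.3, -0.6, 0.0]
finger_gap: 0.147
grasp_force: 45.0
```

Run:
```python
from seg import *
im=snap('wrist','w8.png');s=env.get_state();R=np.array(s['tcp_rot']);P=np.array(s['ee_pos'])
print(s['t'],P,s['force'],s['finger_gap'])
# skirt: knob underside at TCP+.0225 below, tool z 0.0025 top of skirt
W=(P,R)
for off in([0,0,.0025],[-.026,0,.0025],[.026,0,.0225],[.026,0,.0025],[0,.026,.0025],[0,-.026,.0025],[-.022,0,-.0175]):
    print(off,proj('wrist',P+R@np.array(off),*W).round(1))
x=im[190:300,225:335];g=cv2.cvtColor(x,cv2.COLOR_RGB2GRAY)
print(blobs(im,'dark',100,9000))
col=cv2.cvtColor(im,cv2.COLOR_RGB2GRAY)
print('col278',[(r,int(col[r,278])) for r in range(200,262,2)])
print('row240',[(c,int(col[240,c])) for c in range(236,324,2)])
print('row232',[(c,int(col[232,c])) for c in range(236,324,2)])
cv2.imwrite('pics/crop8.png',cv2.resize(im[190:300,210:345],(735,600),interpolation=cv2.INTER_CUBIC)[:,:,::-1])
```

```text
11.05 [ 0.45977938 -0.17840441  0.17484722] [-0.14446356 -0.39414796 -0.51462693] 0.14474164223729236
[0, 0, 0.0025] [277.2 252.4]
[-0.026, 0, 0.0025] [277.2 290. ]
[0.026, 0, 0.0225] [277.2 202.4]
[0.026, 0, 0.0025] [277.1 211.9]
[0, 0.026, 0.0025] [319.7 252.4]
[0, -0.026, 0.0025] [234.6 252.5]
[-0.022, 0, -0.0175] [277.1 302.6]
[([190.4, 135.5], 1725, [162, 113, 55, 47]), ([277.7, 246.2], 3774, [239, 208, 77, 92])]
col278 [(200, 155), (202, 155), (204, 154), (206, 113), (208, 26), (210, 13), (212, 13), (214, 10), (216, 14), (218, 16), (220, 18), (222, 19), (224, 11), (226, 13), (228, 14), (230, 12), (232, 18), (234, 21), (236, 25), (238, 32), (240, 31), (242, 31), (244, 30), (246, 30), (248, 31), (250, 32), (252, 29), (254, 29), (256, 29), (258, 31), (260, 28)]
row240 [(236, 77), (238, 78), (240, 39), (242, 12), (244, 16), (246, 25), (248, 27), (250, 27), (252, 29), (254, 28), (256, 32), (258, 41), (260, 52), (262, 64), (264, 55), (266, 22), (268, 20), (270, 26), (272, 29), (274, 29), (276, 30), (278, 31), (280, 34), (282, 35), (284, 35), (286, 35), (288, 31), (290, 27), (292, 50), (294, 66), (296, 56), (298, 44), (300, 36), (302, 33), (304, 31), (306, 31), (308, 30), (310, 32), (312, 25), (314, 20), (316, 58), (318, 134), (320, 156), (322, 155)]
row232 [(236, 155), (238, 155), (240, 131), (242, 51), (244, 13), (246, 14), (248, 15), (250, 21), (252, 27), (254, 27), (256, 27), (258, 28), (260, 27), (262, 28), (264, 28), (266, 19), (268, 18), (270, 16), (272, 19), (274, 18), (276, 20), (278, 18), (280, 18), (282, 18), (284, 18), (286, 19), (288, 17), (290, 22), (292, 30), (294, 30), (296, 31), (298, 31), (300, 32), (302, 31), (304, 30), (306, 24), (308, 17), (310, 17), (312, 20), (314, 54), (316, 131), (318, 156), (320, 155), (322, 156)]
```

View pics/crop8.png

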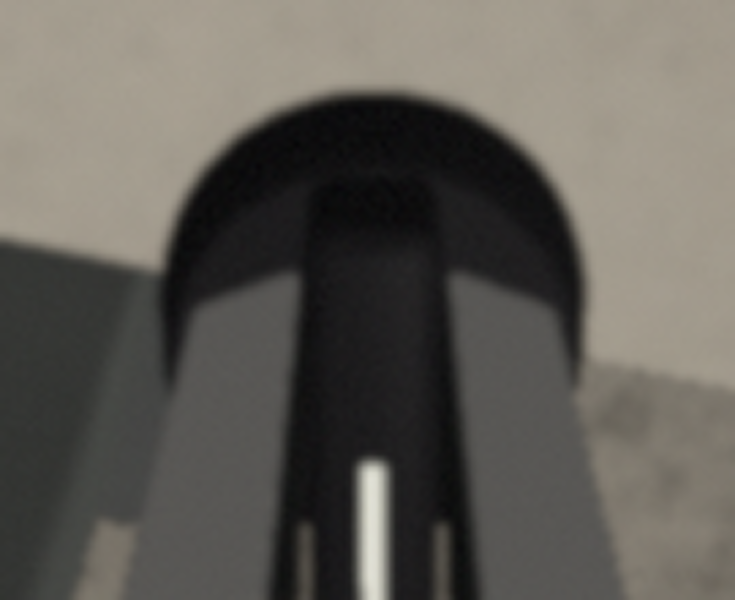

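The crop shows the knob held symmetrically, pointer parallel to the fingers, skirt's +x edge at image row ≈206.5 (predicted 202.4), so the knob sits about 2.4 mm toward −x of the tool axis. Carry it over the shaft, swinging wide of the case.

In the tool's units: -380 mm / 800 = -0.475, -292 mm / 800 = -0.365, -20.5 degrees / 114.5916 = -0.1789.

apply_moves(
  claw=[-1, -1, -1, -1, -1, -1, -1, -1, -1, -1, -1, -1],
  delta_pos=[
    [0.0063, -0.025, 0],
    [0.0163, -0.0688, 0],
    [0.0275, -0.1188, 0],
    [0.0388, -0.1688, 0],
    [0.05, -0.2188, 0],
    [0.0613, -0.2688, 0],
    [0.0725, -0.3175, 0],
    [0.0838, -0.365, 0],
    [0.1188, -0.4, 0],
    [0.1563, -0.4313, 0],
    [0.2, -0.4563, 0],
    [0.225, -0.475, 0],
  ],
  twist=[
    [0, 0, 0],
    [0, 0, 0],
    [0, 0, -0.0087],
    [0, 0, -0.0262],
    [0, 0, -0.0524],
    [0, 0, -0.0785],
    [0, 0, -0.1047],
    [0, 0, -0.1309],
    [0, 0, -0.1571],
    [0, 0, -0.1745],
    [0, 0, -0.1789],
    [0, 0, -0.1789],
  ],
)

```text
t: 12.25
ee_pos: [0.5497, 0.2348, 0.1709]
tcp_rot: [[0.834, 0.552, -0.001], [0.552, -0.834, 0.0], [-0.001, -0.001, -1.0]]
force: [-0.7, 0.4, -1.0]
finger_gap: 0.146
grasp_force: 45.0
```

Run:
```python
from h import *
s=env.get_state();R=np.array(s['tcp_rot']);P=np.array(s['ee_pos']);print(s['t'],P,R.round(3).tolist(),s['qpos'],(R.T@(np.array([.5727,.2576,.150])-P)*1e3).round(1))
```

```text
12.25 [0.54969458 0.23475439 0.17092444] [[0.834, 0.552, -0.001], [0.552, -0.834, 0.0], [-0.001, -0.001, -1.0]] [-0.35147707  0.59475788 -0.15588942  1.70242597  0.11480851  0.8542861
 -1.54223929] [31.8 -6.3 20.9]
```

In the tool's units: 33 mm / 800 = 0.0413, 22 mm / 800 = 0.0275.

apply_moves(
  claw=[-1, -1, -1, -1, -1, -1, -1],
  delta_pos=[
    [0.0138, -0.0038, 0.0063],
    [0.0275, -0.0063, 0.015],
    [0.0413, -0.0088, 0.0225],
    [0.0413, -0.0088, 0.0263],
    [0.0413, -0.0088, 0.0263],
    [0.0413, -0.0088, 0.0263],
    [0.0413, -0.0088, 0.0263],
  ],
  twist=[
    [0, 0, 0],
    [0, 0, 0],
    [0, 0, 0],
    [0, 0, 0],
    [0, 0, 0],
    [0, 0, 0],
    [0, 0, 0],
  ],
)

```text
t: 12.95
ee_pos: [0.5725, 0.2562, 0.1519]
tcp_rot: [[0.835, 0.551, 0.0], [0.551, -0.835, -0.0], [0.0, 0.0, -1.0]]
force: [0.4, 0.0, 0.1]
finger_gap: 0.142
grasp_force: 45.0
```

Run:
```python
from seg import *
im=snap('wrist','w9.png');s=env.get_state();R=np.array(s['tcp_rot']);P=np.array(s['ee_pos']);W=(P,R)
print(s['t'],P,R.round(3).tolist(),(R.T@(np.array([.5727,.2576,.150])-P)*1e3).round(1))
C=np.array([.5707,.2563,.058]);
for a in range(0,360,30):
    q=C+.037*np.array([np.cos(np.radians(a)),np.sin(np.radians(a)),0]);print(a,proj('wrist',q,*W).round(1),end=' ')
g=cv2.cvtColor(im,cv2.COLOR_RGB2GRAY)
c0=proj('wrist',C,*W); print(c0)
# bezel edge: along rays from c0 outward, find last dark -> bright transition
pts=[]
for a in range(-70,250,5):
    d=np.array([np.cos(np.radians(a)),-np.sin(np.radians(a))])
    v=[]
    for r in np.arange(25,75,.5):
        x,y=c0+r*d
        if not(0<=x<559 and 0<=y<419): break
        v.append(cv2.getRectSubPix(g,(1,1),(float(x),float(y)))[0,0])
    v=np.array(v,int); i=[k for k in range(4,len(v)-8) if v[k-1]<120<=v[k] and v[k:k+8].min()>120]
    if i: p=c0+(25+.5*i[0])*d; pts.append(p); print(a,p.round(1).tolist(),end=' ')
w=np.array([plane('wrist',p,.058,*W)[:2] for p in pts])
np.save('pts.npy',w)
from scipy.optimize import least_squares
f=least_squares(lambda q:np.hypot(*(w-q).T)-.037,C[:2],loss='soft_l1',f_scale=.0005);print('\n',f.x,(f.fun*1e3).round(1))
```

```text
13.0 [0.572568   0.25634413 0.15201069] [[0.835, 0.551, 0.001], [0.551, -0.835, 0.0], [0.0, 0.0, -1.0]] [ 0.8 -1.   2. ]
0 [300.1 175.2] 30 [278.9 168.2] 60 [256.9 172.7] 90 [240.6 187.2] 120 [234.4 207.4] 150 [239.5 227.4] 180 [254.1 242.1] 210 [274.1 248.2] 240 [294.6 244.3] 270 [310.7 231.3] 300 [318.2 212.1] 330 [314.5 191.5] [276.38748984 209.7211859 ]
-50 [317.2, 258.4] -45 [317.8, 251.1] -40 [317.8, 244.4] -35 [316.9, 238.1] -30 [315.4, 232.2] -25 [313.5, 227.0] -15 [315.5, 220.2] -10 [316.3, 216.8] 0 [310.4, 209.7] 5 [317.7, 206.1] 10 [317.3, 202.5] 15 [317.0, 198.9] 20 [315.4, 195.5] 25 [314.0, 192.2] 30 [312.8, 188.7] 35 [310.8, 185.6] 40 [308.2, 183.0] 45 [306.1, 180.0] 50 [303.4, 177.5] 55 [300.2, 175.7] 60 [297.4, 173.3] 65 [294.1, 171.7] 70 [290.8, 170.3] 75 [287.3, 169.2] 80 [283.7, 168.4] 85 [280.0, 167.9] 90 [276.4, 168.2] 95 [272.7, 167.9] 100 [269.1, 168.4] 105 [265.5, 169.2] 110 [262.0, 170.3] 115 [258.4, 171.2] 120 [255.4, 173.3] 125 [252.0, 174.9] 130 [254.2, 183.3] 135 [246.3, 179.7] 140 [243.8, 182.4] 145 [241.6, 185.3] 155 [238.3, 192.0] 160 [244.0, 197.9] 170 [235.0, 202.4] 175 [234.5, 206.1] 180 [234.4, 209.7] 185 [242.0, 212.7] 190 [235.5, 216.9] 195 [236.8, 220.3] 200 [238.3, 223.6] 205 [239.7, 226.8] 210 [241.3, 230.0] 215 [239.9, 235.2] 220 [238.9, 241.2] 225 [238.9, 247.2] 230 [239.4, 253.8] 235 [240.5, 260.9] 
 [0.57058225 0.25634435] [23.3 18.  13.2  8.6  4.1  0.1 -0.7 -0.9 -6.9 -0.4 -0.4 -0.1 -0.5 -0.5
 -0.1 -0.  -0.4  0.1  0.1 -0.2  0.3  0.3  0.4  0.4  0.4  0.5  0.   0.4
  0.4  0.3  0.3  0.6  0.1  0.5 -6.5  0.3  0.2  0.2 -0.3 -6.8 -0.2 -0.2
 -0.1 -6.6 -0.2 -0.5 -0.7 -0.5 -0.2  3.8  8.3 12.5 17.3 22.7]
```

The bezel fit agrees with the earlier shaft estimate to within 0.2 mm. Small correction, then lower to just above the tip and recheck.

In the tool's units: 42 mm / 800 = 0.0525, 40 mm / 800 = 0.05.

apply_moves(
  claw=[-1, -1, -1, -1, -1, -1, -1],
  delta_pos=[
    [0.0009, -0.0013, 0.0125],
    [0.0009, -0.0013, 0.0275],
    [0.0009, -0.0013, 0.0413],
    [0.0009, -0.0013, 0.05],
    [0.0009, -0.0013, 0.0525],
    [0.0009, -0.0013, 0.0525],
    [0.0009, -0.0013, 0.0525],
  ],
  twist=[
    [0, 0, 0],
    [0, 0, 0],
    [0, 0, 0],
    [0, 0, 0],
    [0, 0, 0],
    [0, 0, 0],
    [0, 0, 0],
  ],
)

```text
t: 13.7
ee_pos: [0.5729, 0.2582, 0.1097]
tcp_rot: [[0.835, 0.551, 0.001], [0.551, -0.835, 0.0], [0.001, 0.0, -1.0]]
force: [0.9, 0.3, -0.9]
finger_gap: 0.145
grasp_force: 45.0
```

```bash
cat > bez.py <<'E'
from seg import *
from scipy.optimize import least_squares
import sys
im=snap('wrist',sys.argv[1]+'.png');s=env.get_state();R=np.array(s['tcp_rot']);P=np.array(s['ee_pos']);W=(P,R)
C=np.array([.5706,.2563,.058]);g=cv2.cvtColor(im,cv2.COLOR_RGB2GRAY);c0=proj('wrist',C,*W);pts=[]
for a in range(0,185,4):
    d=np.array([np.cos(np.radians(a)),-np.sin(np.radians(a))])
    v=np.array([cv2.getRectSubPix(g,(1,1),tuple((c0+r*d).tolist()))[0,0] for r in np.arange(30,75,.5)],int)
    i=[k for k in range(4,len(v)-8) if v[k-1]<120<=v[k] and v[k:k+8].min()>120]
    if i: pts.append(c0+(30+.5*i[0])*d)
w=np.array([plane('wrist',p,.058,*W)[:2] for p in pts])
f=least_squares(lambda q:np.hypot(*(w-q).T)-.037,C[:2],loss='soft_l1',f_scale=.0005)
b=np.append(f.x,.058); kx=(plane('wrist',(277.5,206.4),P[2]-.0225,*W)-P)@R[:,0]-.026
print(s['t'],P,s['force'],'bezel',f.x,len(pts),np.abs(f.fun).mean(),'kx',kx,'move tool mm',((R.T@(b-P))[:2]*1e3-[kx*1e3,0]).round(2))
for r in(203,205,206,207,208,210,212): print(r,g[r,277],end=' ')
E
python3 bez.py w10
```

```text
13.75 [0.57293495 0.25819655 0.10988849] [-0.99887898 -0.2030412  -0.06412399] bezel [0.57072202 0.25655319] 43 0.0007009697459967925 kx -0.002894565711481608 move tool mm [0.1  0.15]
203 32 205 29 206 23 207 14 208 15 210 14 212 13
```

Aligned within 0.2 mm. Descend onto the shaft in stages.

In the tool's units: 12 mm / 800 = 0.015, 11 mm / 800 = 0.0138.

apply_moves(
  claw=[-1, -1, -1, -1, -1, -1],
  delta_pos=[
    [0, 0, 0.005],
    [0, 0, 0.0088],
    [0, 0, 0.0113],
    [0, 0, 0.0138],
    [0, 0, 0.015],
    [0, 0, 0.015],
  ],
  twist=[
    [0, 0, 0],
    [0, 0, 0],
    [0, 0, 0],
    [0, 0, 0],
    [0, 0, 0],
    [0, 0, 0],
  ],
)

```text
t: 14.35
ee_pos: [0.5725, 0.258, 0.0973]
tcp_rot: [[0.835, 0.551, -0.0], [0.551, -0.835, -0.0], [-0.0, -0.0, -1.0]]
force: [0.6, 0.2, -0.2]
finger_gap: 0.146
grasp_force: 45.0
```

In the tool's units: 11 mm / 800 = 0.0138, 10 mm / 800 = 0.0125.

apply_moves(
  claw=[-1, -1, -1, -1, -1, -1],
  delta_pos=[
    [0, 0, 0.0038],
    [0, 0, 0.0075],
    [0, 0, 0.01],
    [0, 0, 0.0125],
    [0, 0, 0.0138],
    [0, 0, 0.0138],
  ],
  twist=[
    [0, 0, 0],
    [0, 0, 0],
    [0, 0, 0],
    [0, 0, 0],
    [0, 0, 0],
    [0, 0, 0],
  ],
)

```text
t: 14.95
ee_pos: [0.5726, 0.258, 0.0868]
tcp_rot: [[0.835, 0.551, 0.0], [0.551, -0.835, -0.0], [0.0, 0.0, -1.0]]
force: [-1.8, -0.7, 5.1]
finger_gap: 0.144
grasp_force: 45.0
```

Home on the shaft: contact at z ≈ 0.087, 5 N. Now press to the bottom of the travel.

In the tool's units: 5 mm / 800 = 0.0063, 4 mm / 800 = 0.005.

apply_moves(
  claw=[-1, -1, -1, -1, -1, -1, -1],
  delta_pos=[
    [0, 0, 0.0013],
    [0, 0, 0.0025],
    [0, 0, 0.0038],
    [0, 0, 0.005],
    [0, 0, 0.0063],
    [0, 0, 0.0063],
    [0, 0, 0.0063],
  ],
  twist=[
    [0, 0, 0],
    [0, 0, 0],
    [0, 0, 0],
    [0, 0, 0],
    [0, 0, 0],
    [0, 0, 0],
    [0, 0, 0],
  ],
)

```text
t: 15.65
ee_pos: [0.5727, 0.2581, 0.0832]
tcp_rot: [[0.835, 0.551, 0.001], [0.551, -0.835, 0.0], [0.001, 0.0, -1.0]]
force: [-3.7, -1.5, 14.2]
finger_gap: 0.14
grasp_force: 45.0
```

In the tool's units: 1 mm / 800 = 0.0013, 0.5 mm / 800 = 0.0006.

apply_moves(
  claw=[-1, -1, -1, -1, -1, -1, -1, -1],
  delta_pos=[
    [0, 0, 0.0006],
    [0, 0, 0.0013],
    [0, 0, 0.0013],
    [0, 0, 0.0013],
    [0, 0, 0.0013],
    [0, 0, 0.0013],
    [0, 0, 0.0013],
    [0, 0, 0.0013],
  ],
  twist=[
    [0, 0, 0],
    [0, 0, 0],
    [0, 0, 0],
    [0, 0, 0],
    [0, 0, 0],
    [0, 0, 0],
    [0, 0, 0],
    [0, 0, 0],
  ],
)

```text
t: 16.45
ee_pos: [0.5728, 0.2581, 0.0831]
tcp_rot: [[0.835, 0.551, 0.001], [0.551, -0.835, 0.0], [0.001, 0.0, -1.0]]
force: [-5.1, -2.4, 20.0]
finger_gap: 0.144
grasp_force: 45.0
```

Run:
```python
from seg import *
im=snap('wrist','w11.png');s=env.get_state();W=(np.array(s['ee_pos']),np.array(s['tcp_rot']))
print(s['t'],W[0],s['force'])
g=cv2.cvtColor(im,cv2.COLOR_RGB2GRAY);print([(r,int(g[r,277])) for r in range(196,214)])
print(blobs(im,'red',100))
```

```text
16.5 [0.57283333 0.25814033 0.08309133] [-5.43664668 -2.88667053 19.02277173]
[(196, 31), (197, 32), (198, 31), (199, 34), (200, 32), (201, 31), (202, 30), (203, 33), (204, 33), (205, 30), (206, 23), (207, 15), (208, 15), (209, 13), (210, 13), (211, 12), (212, 11), (213, 10)]
[]
```

At the hard stop: force went from 14 to 20 N with 0.1 mm of travel, at the predicted height, and the knob has not slipped in the grip.

```bash
python3 -c "
from station import env
print(env.job_done())"
```

```text
the job is handed in; nothing more can be done
None
```

I pressed the plunger to its stop and it sprang back; the knob is fully home on the shaft, and the arm still holds it pressed at the bottom stop with about 20 N. I handed the job in at 16.5 s; no verdict came back.

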